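Set the domino table out again from the pile

ROBOT

A 7-joint arm with a two-finger parallel gripper is mounted at the origin on the work surface. World frame = base frame: x ahead of the robot, y to its left, z up, the work surface at z = 0. Lengths are in m, angles in rad, forces in N, time in s.
With the tool pointing down it reaches from about 0.4 to 0.85 m from the base axis. Payload 10.4 kg.
Tool frame: the origin (TCP) lies at the very end of the fingers, on their centre line; the grasp point (between the pads) lies tcp_to_grasp behind it (tcp_to_grasp is the distance from the TCP to the grasp point, in m); z points along the fingers, y is the line along which they close (so a half turn about z gives the same grasp; the last joint's range is limited). The gripper opens to 87 mm and grips with 3 to 60 N. Pads are 19 mm wide; open, the fingers measure 117 mm over their backs; the gripper's body (75 mm by 190 mm) begins 51 mm behind the grasp point.
Start: joints at [1.294, 0.332, -0.065, 1.46, 0.022, 1.35, -0.088], TCP at [0.157, -0.605, 0.223] pointing down, gripper open.
Joint ranges: [-2.6, 2.6], [-0.5, 2.12], [-1.47, 1.34], [0.16, 2.42], [-1.27, 4.41], [0.06, 2.06], [-2.6, 2.6]. Speed limits (rad/s): [2.22, 2.22, 2.79, 2.79, 3.14, 3.14, 3.14].

INTERFACE

Orientations are given as [roll, pitch, yaw] about the fixed x, y, z axes, in that order (R = Rz(yaw) Ry(pitch) Rx(roll)).
In Python, from station import get_obs, snapshot, hand_in, tcp_to_grasp gives the robot as it stands.
- The arm moves only by the shell command python3 -m handwheel 'ROWS' [FORCE]. ROWS is JSON, one flat list of numbers, 5 for each row, row after row: the closure, from 0 (fully open) to 1 (shut), then the shift along the tool's x, y, z in units of 40 mm (1.0 is 40 mm), then the turn about the tool's z in units of 6 degrees (1.0 is 6 degrees). A call has 1 to 20 rows; each row shifts and turns the commanded pose from where the row before left it, along the tool's axes as they then stand; what a row does not reach is not made up. A row lasts 1/12 s, in which the tool goes at most 41.7 mm and 7.16 degrees, less where a joint would pass 70% of its speed; a pose out of reach is approached as far as the arm can. A call is refused whole if a number of a shift passes 1 or a number of a turn 1, either way. A call with a gripper value outside its range is refused whole. The fingers move at their own pace and stop on an object; FORCE is the grip in N (left out, the last holds). Time passes only in rows, so rows that do not move let the fingers close. It gives the time, the measured TCP pose, the force, the opening and the grip force at its end, in the units of the state.
- get_obs(): the state, without advancing time (a new reading comes with each control period).
- snapshot(name): name is "side" or "top" or "wrist"; returns a dict with "color" (420x560x3 uint8, blue, green, red), "camera_matrix" (3x3 intrinsics, pixels), "pose" (4x4, takes a point from camera to world coordinates). Camera axes: x right, y up, looking along -z (the intrinsics and any distortion apply to the point x, -y, -z); pixel columns grow to the right and rows downward; lengths in m; the calibration is good to about 2 mm. A picture is of the moment at which its call begins. There is no depth.
- hand_in(): hands the job in; it is judged then, once.
The state is a dict: "t": time; "qpos": joint angles; "qd": joint speeds; "tau": joint torques, N m; "tool_pos": TCP position; "tcp_rot": TCP orientation; "force": force on the tool from outside, world axes, zero at the start; "wrist_torque": the same for the moment, N m; "opening": opening from 0.0 (shut) to 1.0 (fully open); "finger_force": force on a finger pad.
Only numpy, scipy, OpenCV 4.12 (cv2) and the standard library are available. Lean on these libraries where they do the work, as an engineer would, in place of code of your own. Each camera call takes 0.05 s, during which the arm holds its last target. There are 200 camera calls.

TASK

To wipe the domino table, someone piled everything up on the domino box. Take the pile apart and set each thing back, upright, on its own place: the slim tumbler in the middle of the small coaster, the wide cup in the middle of the large coaster, the ashtray in the middle of the ceramic tile, and the domino box flat on the floor of its wooden tray. The ashtray is glass, so do not drop it, never let any of the things tip over, and do not touch the cross of dominoes already laid out.

Things in the scene. Friction and masses are not known exactly. Their poses are not given: they have to be found in the camera images.
- slim_tumbler: Top of the pile: slim aluminium tumbler, open at the top, 105 mm tall, outside diameter 42 mm at the foot widening to 50 mm at the rim, wall 3 mm, about 0.08 kg. At the start it stands upright inside the wide cup and sticks out about 37 mm above the cup's rim. Origin: centre of its underside; z up along its axis.
- wide_cup: Wide aluminium cup, open at the top, 72 mm tall, outside diameter 58 mm at the foot widening to 68 mm at the rim (a rolled lip makes it 70 mm), wall 3 mm, floor 4 mm thick, about 0.09 kg. At the start it stands upright inside the ashtray. Origin: centre of its underside; z up along its axis.
- ashtray: Round green glass ashtray, 100 mm across, 34 mm tall, 0.28 kg; upright wall 9 mm thick (mid-line at radius 45.5 mm), four rim notches 10 mm wide, 7 mm deep; bowl 82 mm wide, 26 mm deep, floor 8 mm thick. Too wide to grip across: pick it by the wall, one finger inside. At the start it stands across the middle of the domino box. Origin: centre of its underside; z up along its axis.
- domino_box: Bottom of the pile: closed wooden box with a sliding lid, 150 mm long (its x), 54 mm wide (its y), 40 mm tall, about 0.35 kg. Origin: centre of its underside; x along its length, z up.
- small_coaster: The smaller of two round orange silicone coasters, 76 mm across; flat floor 4 mm thick inside a low lip 6 mm tall and 4 mm wide. Fixed. Place of the slim tumbler. Origin: centre of its underside; its floor is at z = 4 mm.
- large_coaster: The larger of two round orange silicone coasters, 104 mm across; flat floor 4 mm thick inside a low lip 6 mm tall and 4 mm wide. Fixed. Place of the wide cup. Origin: centre of its underside; its floor is at z = 4 mm.
- tile: Square white glazed ceramic tile with a thin blue line near its edge, 110 x 110 mm, 8 mm thick. Fixed. Place of the ashtray. Origin: centre of its underside; its top is at z = 8 mm.
- tray: Shallow dark wooden tray lined with green felt, outside 184 mm (its x) by 88 mm (its y), inside 172 x 76 mm; floor 4 mm thick, walls 6 mm thick and 14 mm tall from the table. Fixed. Place of the domino box, lengthwise, either way round. Origin: centre of its underside; x along its length, its floor is at z = 4 mm.
- cross: Bystander, not to be touched: five ivory dominoes (48 x 24 x 9 mm each) laid out in a cross on the table, 122 mm (its x) by 146 mm (its y) overall. Fixed. Origin: on the table under the middle of the cross.
Not all that is in view belongs to the job. There is more than one size of the ashtray; the one meant has the size given above.

How it is judged:
By the outcome, as a careful person would: the job done as asked, in the order asked, and still so for the second after the job is handed in, with the robot touching nothing.
It also fails if it takes over 141 s, if anything falls off the work surface, if the arm or the gripper's body presses on something with over 40 N, if the wrist force passes 120 N, or if a joint passes its speed limit or range.

## Working session

There is one attempt and no reset: what is moved stays moved. The work goes in short steps, Python scripts to look and compute and a shell command to move; the robot and the scene stay as the last step left them, time stands still between calls to the robot, and variables do not carry over. Pictures are saved under pics/ and viewed, at most 14 in all, crops included, and the job is handed in when it is done.

```bash
ls; mkdir -p pics; python3 - <<'E'
from station import *
import cv2,numpy as np
np.set_printoptions(precision=4,suppress=True)
for k,v in get_obs().items(): print(k,np.round(v,3))
print(tcp_to_grasp)
for n in ("side","top","wrist"):
    s=snapshot(n); cv2.imwrite(f"pics/{n}0.png",s["color"]); print(n,s["camera_matrix"],s["pose"],[k for k in s])
E
```

```text
pics
t 0.0
qpos [ 1.294  0.333 -0.065  1.461  0.022  1.35  -0.089]
qd [-0.001 -0.001 -0.     0.     0.002  0.    -0.003]
tau [ -0.001 -62.326   0.024 -38.99   -0.061   0.04    0.   ]
tool_pos [ 0.157 -0.605  0.222]
tcp_rot [-3.14   0.     0.254]
force [-0.542 -0.116  0.02 ]
wrist_torque [-0.006  0.056 -0.019]
finger_force 0.0
opening 1.001
0.0187
side [[404.0255   0.     279.2733]
 [  0.     404.0255 216.2681]
 [  0.       0.       1.    ]] [[-0.9958  0.063  -0.0665  0.4491]
 [-0.0915 -0.7027  0.7056  0.7075]
 [-0.0023  0.7087  0.7055  0.7439]
 [ 0.      0.      0.      1.    ]] ['color', 'camera_matrix', 'pose']
top [[444.6177   0.     280.2755]
 [  0.     444.6177 210.0751]
 [  0.       0.       1.    ]] [[ 0.0249  0.9952 -0.0948  0.4182]
 [-0.9996  0.026   0.0101  0.0654]
 [ 0.0125  0.0946  0.9954  1.2002]
 [ 0.      0.      0.      1.    ]] ['color', 'camera_matrix', 'pose']
wrist [[361.9707   0.     276.8887]
 [  0.     361.9707 213.4967]
 [  0.       0.       1.    ]] [[ 0.2507  0.9396  0.2331  0.2202]
 [-0.9681  0.2438  0.0588 -0.5884]
 [-0.0016 -0.2404  0.9707  0.3837]
 [ 0.      0.      0.      1.    ]] ['color', 'camera_matrix', 'pose']
```

View pics/top0.png

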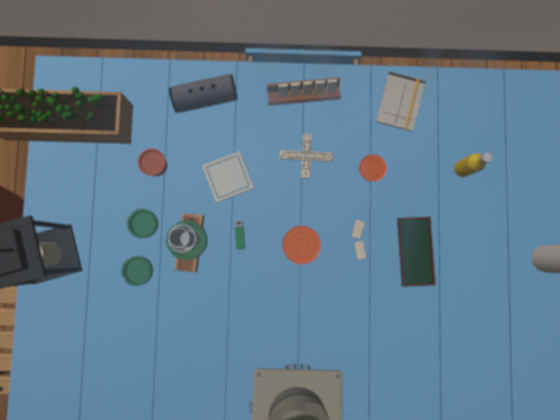

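View pics/side0.png

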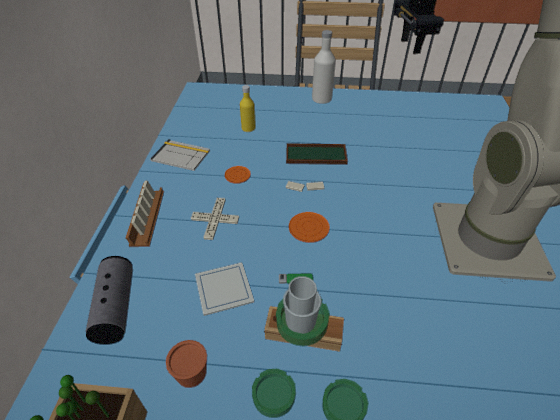

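Top: the pile is at (187,240) with the box sticking out above and below it. Loose green ashtrays at (143,223) and (137,271) could be mistaken for the pile's one. The large coaster is at (302,245), the small one at (373,168), the tile at (228,177), the tray at (416,251) and the cross at (307,156). Side: the pile is at (303,310), and the loose ashtrays at (274,393) and (345,402).

```bash
cat > h.py <<'E'
from station import *
import cv2,numpy as np
np.set_printoptions(precision=4,suppress=True)
def rays(s,px):
    px=np.atleast_2d(np.asarray(px,float)); K=s["camera_matrix"]
    d=np.c_[(px-[K[0,2],K[1,2]])/[K[0,0],K[1,1]],np.ones(len(px))]*[1,-1,-1]
    return s["pose"][:3,3], d@s["pose"][:3,:3].T
def plane(s,px,z):
    o,d=rays(s,px); return (o+d*((z-o[2])/d[:,2])[:,None])[:,:2]
def tri(views):  # [(s,px),...] -> point, residual
    A=np.zeros((3,3));b=np.zeros(3)
    for s,p in views:
        o,d=rays(s,p); d=d[0]/np.linalg.norm(d); P=np.eye(3)-np.outer(d,d); A+=P;b+=P@o
    x=np.linalg.solve(A,b)
    return x,[float(np.linalg.norm(np.cross(x-rays(s,p)[0],(lambda d:d/np.linalg.norm(d))(rays(s,p)[1][0])))) for s,p in views]
def proj(s,X):
    p=(np.asarray(X)-s["pose"][:3,3])@s["pose"][:3,:3]; K=s["camera_matrix"]
    return np.array([K[0,0]*p[0]/-p[2]+K[0,2],K[1,1]*-p[1]/-p[2]+K[1,2]])
def mask(s,lo,hi,box=None,k=3):
    m=cv2.inRange(cv2.cvtColor(s["color"],cv2.COLOR_BGR2HSV),np.array(lo),np.array(hi))
    if box:
        z=np.zeros_like(m);x0,y0,x1,y1=box;z[y0:y1,x0:x1]=255;m&=z
    return cv2.morphologyEx(m,cv2.MORPH_CLOSE,np.ones((k,k),np.uint8))
def big(m): 
    c=cv2.findContours(m,cv2.RETR_EXTERNAL,cv2.CHAIN_APPROX_NONE)[0]; c=sorted(c,key=cv2.contourArea)
    return c[-1].reshape(-1,2).astype(np.float32)
def circ(s,c,z):   # contour -> circle on plane z
    P=plane(s,cv2.convexHull(c.astype(np.float32)).reshape(-1,2) if 0 else c,z); A=np.c_[2*P,np.ones(len(P))]
    x=np.linalg.lstsq(A,(P**2).sum(1),rcond=None)[0]; return x[:2],np.sqrt(x[2]+x[:2]@x[:2])
def rect(s,c,z):
    P=plane(s,c,z); r=cv2.minAreaRect((P*1000).astype(np.float32)); return np.array(r[0])/1000,r[1],r[2]
def move(d_world,yaw):  # world displacement -> units of 40mm in tool axes (tool down)
    c,s=np.cos(yaw),np.sin(yaw); x,y,z=d_world
    return np.array([c*x+s*y, s*x-c*y, -z])/0.04
E
python3 - <<'E'
from h import *
T=snapshot("top");S=snapshot("side")
def hs(s,p): return cv2.cvtColor(s["color"],cv2.COLOR_BGR2HSV)[p[1],p[0]]
for n,p in dict(lc=(302,245),sc=(373,168),tile=(228,177),tray=(416,251),traywall=(416,217),ash=(187,258),d1=(143,223),d2=(137,271),box=(194,217),cup=(176,240),tab=(260,300)).items(): print(n,hs(T,p))
for n,bt,bs in (("small",(350,145,395,190),(215,160,260,190)),("large",(270,215,335,275),(280,205,340,250))):
    ct=big(mask(T,(0,150,120),(20,255,255),bt)); cs=big(mask(S,(0,150,120),(20,255,255),bs))
    et=cv2.fitEllipse(ct);es=cv2.fitEllipse(cs)
    print(n,tri([(T,et[0]),(S,es[0])]),circ(T,ct,.006),circ(S,cs,.006))
for n,bt,bs in (("tile",(198,147,258,207),(185,255,265,320)),):
    ct=big(mask(T,(0,0,140),(180,60,255),bt));cs=big(mask(S,(0,0,120),(180,70,255),bs))
    print(n,rect(T,ct,.008),rect(S,cs,.008))
    def diag(c):
        a=cv2.approxPolyDP(c.reshape(-1,1,2),8,True).reshape(-1,2).astype(float)
        print(len(a)); a=a[np.argsort(np.arctan2(*(a-a.mean(0)).T))]
        l=np.cross(np.r_[a[0],1],np.r_[a[2],1]);m=np.cross(np.r_[a[1],1],np.r_[a[3],1]);x=np.cross(l,m);return x[:2]/x[2]
    print(tri([(T,diag(ct)),(S,diag(cs))]))
for n,(bt) in dict(d1=(120,200,163,245),d2=(115,250,160,292),pile=(163,215,213,265)).items():
    c=big(mask(T,(60,80,0),(95,255,160),bt)); print(n,circ(T,c,.034),circ(T,c,.074))
print(plane(T,(187,240),.1), T["pose"][:3,3],hs(S,(317,154)),hs(S,(300,338)))
E
```

```text
lc [  8 155 171]
sc [  8 160 166]
tile [ 30   3 162]
tray [80 88 67]
traywall [110  45 101]
ash [ 74  98 102]
d1 [ 79  98 109]
d2 [ 79  99 108]
box [ 11  94 125]
cup [103  38  81]
tab [103 107 167]
small (array([ 0.658 , -0.2023, -0.0025]), [0.0005710979524372562, 0.000571097952437215]) (array([ 0.6558, -0.2   ]), np.float64(0.029675971622588664)) (array([ 0.6563, -0.1928]), np.float64(0.035769376074226804))
large (array([ 0.4411, -0.0057,  0.0004]), [0.0006208604414574128, 0.000620860441457438]) (array([ 0.4405, -0.0054]), np.float64(0.045748197452586535)) (array([ 0.4419, -0.0021]), np.float64(0.050002802362905996))
tile (array([0.6201, 0.1987]), (111.740234375, 111.197998046875), 23.009798049926758) (array([0.6209, 0.2018]), (111.05980682373047, 114.99757385253906), 22.870771408081055)
4
4
(array([0.6208, 0.199 , 0.0032]), [0.0006446527436384272, 0.0006446527436384765])
d1 (array([0.486 , 0.4153]), np.float64(0.03789765088865531)) (array([0.4837, 0.4033]), np.float64(0.036597773813427055))
d2 (array([0.3625, 0.4229]), np.float64(0.037990121950969735)) (array([0.3644, 0.4106]), np.float64(0.03668707314844361))
pile (array([0.4462, 0.3   ]), np.float64(0.046909249356438795)) (array([0.4452, 0.292 ]), np.float64(0.04530027739050019))
[[0.443  0.2821]] [0.4182 0.0654 1.2002] [ 73 127  56] [ 70 139  86]
```

```bash
python3 - <<'E'
import cv2
a=cv2.imread("pics/top0.png")[190:300,100:260];b=cv2.imread("pics/top0.png")[205:300,380:450]
cv2.imwrite("pics/crop1.png",cv2.resize(a,(800,550),interpolation=2))
E
```

```text
(no output)
```

View pics/crop1.png

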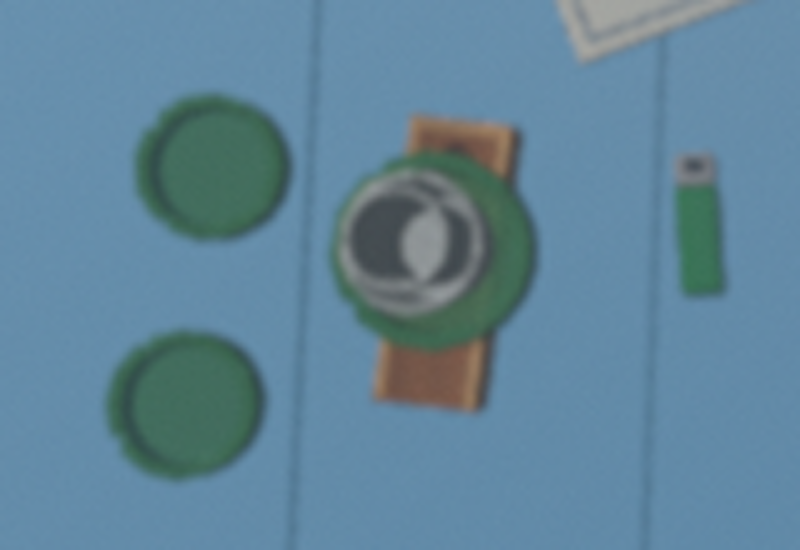

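Within the crop, the pile's ashtray at (435,250) measures about 92–100 mm across. The loose ones at (215,167) and (187,403) measure about 75 mm, so they are decoys. The right one is under the cup and tumbler. I'm moving the wrist camera above the pile.

```bash
python3 -m handwheel '[0,0.64,-0.33,-0.2,0, 0,0.64,-0.33,-0.2,0, 0,0.64,-0.33,-0.2,0, 0,0.64,-0.33,-0.2,0, 0,0.64,-0.33,-0.2,0, 0,0.64,-0.33,-0.2,0, 0,0.64,-0.33,-0.2,0, 0,0.64,-0.33,-0.2,0, 0,0.64,-0.33,-0.2,0, 0,0.64,-0.33,-0.2,0, 0,0.64,-0.33,-0.2,0, 0,0.64,-0.33,-0.2,0, 0,0.64,-0.33,-0.2,0, 0,0.64,-0.33,-0.2,0, 0,0.64,-0.33,-0.2,0, 0,0.64,-0.33,-0.2,0]'
python3 -m handwheel '[0,0,0,0,0.6, 0,0,0,0,0.6, 0,0,0,0,0.6, 0,0,0,0,0.6, 0,0,-0.9,0,0, 0,0,-0.9,0,0, 0,0,-0.9,0,0, 0,0,-0.9,0,0, 0,0,-0.9,0,0, 0,0,-0.9,0,0, 0,0,-0.9,0,0, 0,0,-0.9,0,0, 0,0,-0.9,0,0, 0,0,-0.9,0,0, 0,0,-0.9,0,0, 0,0,-0.9,0,0, 0,0,-0.9,0,0, 0,0,-0.9,0,0, 0,0,-0.9,0,0, 0,0,0,0,0]'
python3 - <<'E'
from h import *
o=get_obs(); print(o["t"],o["tool_pos"],o["tcp_rot"],o["qpos"])
s=snapshot("wrist"); cv2.imwrite("pics/w1.png",s["color"]); np.save("pics/w1.npy",s["pose"]); print(s["pose"])
E
```

```text
t: 1.58
tool_pos: [0.5012, -0.2966, 0.351]
tcp_rot: [3.141, -0.0, 0.254]
force: [-0.2, -0.1, 0.2]
opening: 1.002
finger_force: 0.0
t: 3.25
tool_pos: [0.4965, 0.2497, 0.3502]
tcp_rot: [-3.138, 0.001, 0.012]
force: [0.0, 0.7, -0.0]
opening: 1.002
finger_force: 0.0
3.25 [0.4965 0.2497 0.3502] [-3.1384  0.0014  0.0116] [ 0.1105  0.22   -0.7839  1.3937  0.1514  1.5898 -2.2174]
[[ 0.0112  0.9703  0.2418  0.5621]
 [-0.9999  0.0118 -0.0008  0.2499]
 [-0.0036 -0.2418  0.9703  0.512 ]
 [ 0.      0.      0.      1.    ]]
```

View pics/w1.png

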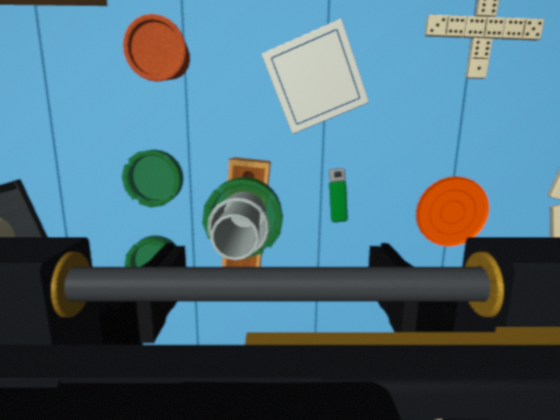

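The view shows the tumbler rim at (238,233), the ashtray at (243,215), the box ends at (248,168) and (240,262), the tile at (315,77) and the large coaster at (452,211). I'm moving over the pile for a second, closer view.

```bash
python3 -m handwheel '[0,-0.8,-0.5,0.3,0, 0,-0.7,-0.5,0.3,0, 0,0,0,0,0, 0,0,0,0,0]'
python3 - <<'E'
from h import *
o=get_obs(); print(o["t"],o["tool_pos"],o["tcp_rot"])
s=snapshot("wrist"); cv2.imwrite("pics/w2.png",s["color"]); np.save("pics/w2.npy",s["pose"]); print(s["pose"])
p=proj(s,[.445,.287,.09]);print(p)
x,y=int(p[0]),int(p[1]);x0=max(0,x-80);y0=max(0,y-60)
t=snapshot("side");cv2.imwrite("pics/s2.png",t["color"])
a=cv2.resize(s["color"][y0:y0+120,x0:x0+160],(640,480),interpolation=2);print(x0,y0)
cv2.imwrite("pics/w2c.png",a)
E
```

```text
t: 3.63
tool_pos: [0.4377, 0.2825, 0.3265]
tcp_rot: [3.14, -0.0, 0.005]
force: [0.9, -0.7, -0.3]
opening: 1.0
finger_force: 0.0
3.6333 [0.4377 0.2825 0.3265] [ 3.1403 -0.0005  0.0048]
[[ 0.0044  0.9708  0.2399  0.503 ]
 [-1.      0.0041  0.0019  0.2829]
 [ 0.0008 -0.2399  0.9708  0.4884]
 [ 0.      0.      0.      1.    ]]
[272.698  178.0274]
192 118
```

View pics/w2c.png

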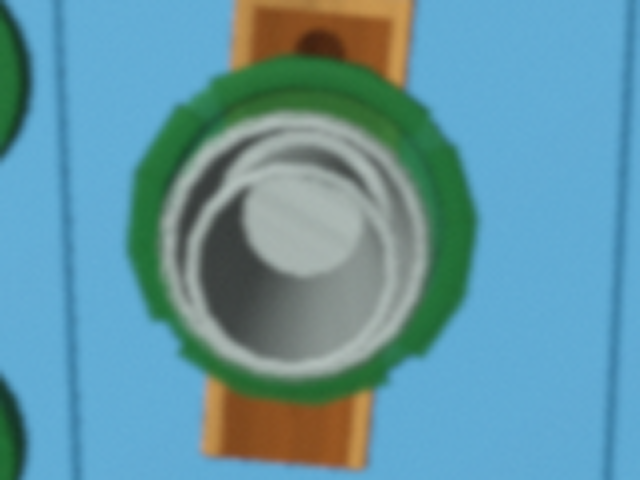

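Tumbler rim centre in the crop is (292,272), so image (265,186). The cup rim is at image (265.8,179.8), the ashtray outline at (267.6,175.4), with notches on the diagonals. Box ends are visible. Next I triangulate with the other views.

```bash
cat > views.py <<'E'
from h import *
K=snapshot("wrist")["camera_matrix"]
def ld(n): return dict(color=cv2.imread(f"pics/{n}.png"),camera_matrix=K,pose=np.load(f"pics/{n}.npy"))
E
python3 - <<'E'
from views import *
w1,w2=ld("w1"),ld("w2");T=snapshot("top")
for n,px,z in (("tumbler",(265,186),.157),("cup",(265.8,179.8),.12),("ash",(267.6,175.4),.074)): print(n,plane(w2,px,z))
def hough(s,box,k,rr):
    x0,y0,x1,y1=box;g=cv2.cvtColor(s["color"][y0:y1,x0:x1],cv2.COLOR_BGR2GRAY);g=cv2.resize(g,None,fx=k,fy=k,interpolation=2)
    c=cv2.HoughCircles(g,cv2.HOUGH_GRADIENT_ALT,1.2,5,param1=120,param2=.7,minRadius=int(rr[0]*k),maxRadius=int(rr[1]*k))
    return None if c is None else np.c_[(c[0][:,:2]+.5)/k-.5+[x0,y0],c[0][:,2]/k]
a1=hough(w1,(190,170,295,275),4,(20,40)); a2=hough(w2,(192,118,352,238),4,(20,48));a3=hough(T,(160,212,215,268),6,(8,22))
print(a1,a2,a3,sep="\n")
c1=big(mask(w1,(55,120,0),(95,255,200),(190,160,295,270)));c2=big(mask(w2,(55,120,0),(95,255,200),(200,118,340,230)))
e1=cv2.minEnclosingCircle(c1);e2=cv2.minEnclosingCircle(c2);et=cv2.minEnclosingCircle(big(mask(T,(60,80,0),(95,255,160),(163,215,213,265))))
print(e1,e2,et,tri([(w1,e1[0]),(w2,e2[0]),(T,et[0])]))
b=mask(w2,(5,90,60),(22,255,255),(230,90,310,240),5);cs=cv2.findContours(b,cv2.RETR_EXTERNAL,cv2.CHAIN_APPROX_NONE)[0]
P=np.vstack([plane(w2,c.reshape(-1,2),.04) for c in cs if cv2.contourArea(c)>100]); print([cv2.contourArea(c) for c in cs]); print(cv2.minAreaRect((P*1000).astype(np.float32)),P.min(0),P.max(0))
o=mask(w1,(0,150,120),(12,255,255),(405,165,500,255));c=big(o);print("large",circ(w1,c,.006)) 
E
```

```text
tumbler [[0.4473 0.2934]]
cup [[0.4475 0.2938]]
ash [[0.4457 0.293 ]]
[[233.725  235.025   21.3904]
 [235.825  234.425   24.0122]]
[[263.775  179.725   32.7426]
 [263.775  179.725   27.7673]
 [266.325  178.825   24.8991]]
None
((242.24462890625, 217.71324157714844), 40.73280334472656) ((266.73492431640625, 175.3907012939453), 44.48240280151367) ((169.0, 229.0), 9.999999747378752e-05) (array([0.4681, 0.2925, 0.1933]), [0.014448742425605792, 0.006060327536369955, 0.01297658891554054])
[569.0, 695.0]
((439.9298095703125, 293.92724609375), (51.604854583740234, 147.05902099609375), 84.7845230102539) [0.3649 0.262 ] [0.5146 0.3257]
large (array([ 0.4418, -0.001 ]), np.float64(0.05016022545560459))
```

```bash
python3 - <<'E'
from views import *
w1,w2=ld("w1"),ld("w2");T=snapshot("top")
print("ash",tri([(w2,(267.2,175.4)),(T,(186.8,240))]),tri([(w2,(266.7,175.4)),(w1,(242.2,217.7))]))
print("tumbler",tri([(w2,(265,186)),(T,(179,238))]),tri([(w2,(265,186)),(w1,(236,235))]))
for n in ("w2",):
  s=ld(n)
  for p in ((.447,.293,.157),(.447,.293,.12),(.446,.293,.074)): print(proj(T,p),proj(w1,p))
o=get_obs(); print(o["tool_pos"],o["tcp_rot"], move(np.array([.447,.2934,.126])-o["tool_pos"],o["tcp_rot"][2]))
E
```

```text
ash (array([0.4432, 0.2933, 0.0499]), [0.0012007849296301449, 0.0012007849296301882]) (array([0.4445, 0.2944, 0.0648]), [0.00013543693134362563, 0.00013543693134359058])
tumbler (array([0.4457, 0.2932, 0.1436]), [0.0008734129855431838, 0.0008734129855431751]) (array([0.444 , 0.2942, 0.1372]), [0.00012447041327032893, 0.00012447041327024198])
[177.599  237.4906] [235.0086 238.095 ]
[180.9227 237.9979] [238.8101 227.999 ]
[184.7325 238.9791] [242.705  218.4523]
[0.4399 0.2813 0.3266] [-3.1415 -0.      0.0006] [ 0.1782 -0.302   5.015 ]
```

```bash
python3 -m handwheel '[0,0.18,-0.3,0.4,0, 0,0,0,0.6,0, 0,0,0,0.6,0, 0,0,0,0.6,0, 0,0,0,0.6,0, 0,0,0,0.6,0, 0,0,0,0.6,0, 0,0,0,0.5,0, 0,0,0,0.3,0, 0,0,0,0.16,0, 0,0,0,0,0, 0,0,0,0,0, 0,0,0,0,0]' 15
python3 - <<'E'
from h import *
s=snapshot("side");o=get_obs();print(o["tool_pos"])
cv2.imwrite("pics/s3.png",cv2.resize(s["color"][230:370,220:400],(720,560),interpolation=2))
E
```

```text
t: 5.02
tool_pos: [0.4468, 0.2946, 0.1294]
tcp_rot: [-3.141, -0.002, 0.002]
force: [0.6, 0.5, 0.5]
opening: 0.998
finger_force: 0.0
[0.4468 0.2946 0.1293]
```

View pics/s3.png

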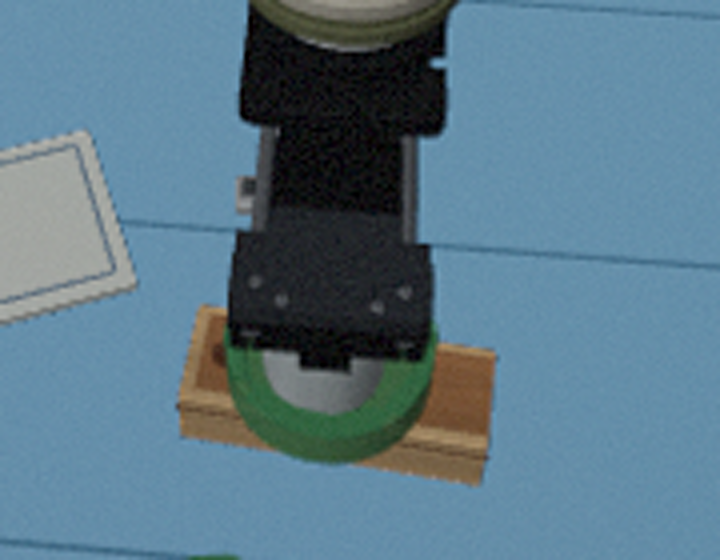

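The gripper hides the tumbler at (325,300). Its fingertip sits above the cup, and nothing has been disturbed. I'm closing and lifting a little.

```bash
python3 -m handwheel '[1,0,0,0,0, 1,0,0,0,0, 1,0,0,0,0, 1,0,0,0,0, 1,0,0,0,0, 1,0,0,0,0, 1,0,0,0,0, 1,0,0,0,0]' 15
python3 -m handwheel '[1,0,0,-0.1,0, 1,0,0,-0.3,0, 1,0,0,-0.4,0, 1,0,0,-0.5,0, 1,0,0,-0.5,0, 1,0,0,-0.5,0, 1,0,0,-0.5,0, 1,0,0,-0.5,0, 1,0,0,0,0]'
```

```text
t: 5.73
tool_pos: [0.4461, 0.2941, 0.1281]
tcp_rot: [3.141, 0.0, 0.002]
force: [-0.3, -1.0, 0.1]
opening: 0.557
finger_force: 15.0
t: 6.48
tool_pos: [0.4471, 0.2955, 0.265]
tcp_rot: [-3.139, -0.005, 0.003]
force: [-0.2, 1.0, 0.8]
opening: 0.55
finger_force: 15.0
```

```bash
python3 -m handwheel '[1,0.18,0.5,0,0, 1,0.18,0.8,0,0, 1,0.18,0.8,0,0, 1,0.18,0.8,0,0, 1,0.18,0.8,0,0, 1,0.18,0.8,0,0, 1,0.18,0.8,0,0, 1,0.18,0.8,0,0, 1,0.18,0.8,0,0, 1,0.18,0.8,0,0, 1,0.18,0.8,0,0, 1,0.18,0.8,0,0, 1,0.18,0.8,0,0, 1,0.18,0.8,0,0, 1,0.18,0.8,0,0, 1,0,0.6,0,0, 1,0,0,0,0, 1,0,0,0,0]'
python3 - <<'E'
from h import *
s=snapshot("wrist");cv2.imwrite("pics/w4.png",s["color"]);np.save("pics/w4.npy",s["pose"]);o=get_obs();print(o["t"],o["tool_pos"],o["tcp_rot"])
print(proj(s,[.657,-.2,.006]))
E
```

```text
t: 7.98
tool_pos: [0.5549, -0.199, 0.2599]
tcp_rot: [-3.141, 0.001, -0.0]
force: [-0.2, 0.2, -0.5]
opening: 0.552
finger_force: 15.0
8.0333 [ 0.5553 -0.1972  0.2602] [-3.1408  0.0001  0.0023]
[278.0521  89.0599]
```

View pics/w4.png

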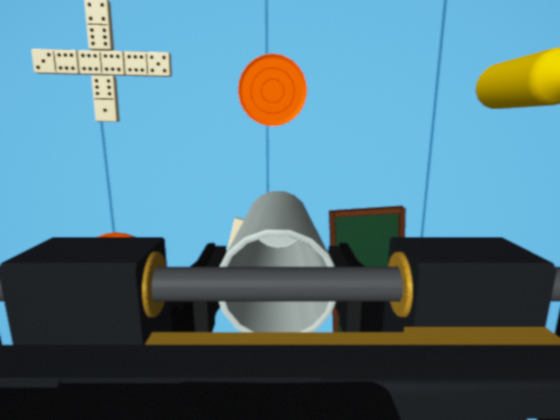

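The small coaster is at (272,90) and the cross at (102,62), well to the left. The held tumbler is upright at (277,280), and the tray is at (367,240).

```bash
python3 - <<'E'
from views import *
w=ld("w4");T=snapshot("top");S=snapshot("side")
c=big(mask(w,(0,120,90),(20,255,255),(230,45,315,135)))
ct=big(mask(T,(0,110,80),(20,255,255),(350,145,395,190)));cs=big(mask(S,(0,110,80),(20,255,255),(215,160,260,190)))
E=lambda c:cv2.fitEllipse(c)[0]
print(circ(w,c,.006),circ(T,ct,.006),circ(S,cs,.006),E(c))
print(tri([(w,E(c)),(T,E(ct))]),tri([(w,E(c)),(T,E(ct)),(S,E(cs))]))
x,_=circ(w,c,.006);o=get_obs();print(move(np.r_[x,0.265]-o["tool_pos"],o["tcp_rot"][2]))
E
```

```text
(array([ 0.6558, -0.1935]), np.float64(0.0364680430992078)) (array([ 0.6574, -0.1941]), np.float64(0.028861214703880828)) (array([ 0.6565, -0.1926]), np.float64(0.03629052663958084)) (272.0589599609375, 89.4683609008789)
(array([ 0.6572, -0.1931,  0.0085]), [0.000893055965879219, 0.0008930559658792568]) (array([ 0.6574, -0.1934,  0.0049]), [0.0006953828595041059, 0.0013051659765319114, 0.0006200958807721866])
[ 2.5057 -0.0543 -0.1124]
```

```bash
python3 -m handwheel '[1,0.5,-0.1,0,0, 1,0.5,0,0,0, 1,0.5,0,0.3,0, 1,0.5,0,0.5,0, 1,0.5,0,0.6,0, 1,0,0,0.6,0, 1,0,0,0.6,0, 1,0,0,0.6,0, 1,0,0,0.5,0, 1,0,0,0.4,0, 1,0,0,0.2,0, 1,0,0,0,0, 1,0,0,0,0]'
python3 - <<'E'
from h import *
o=get_obs();print(o["tool_pos"],o["force"])
E
```

```text
t: 9.27
tool_pos: [0.6556, -0.1928, 0.0888]
tcp_rot: [-3.142, -0.0, 0.003]
force: [0.8, 1.0, -0.8]
opening: 0.553
finger_force: 15.0
[ 0.6556 -0.1928  0.0888] [ 0.7846  0.9811 -0.7825]
```

```bash
python3 -m handwheel '[1,0,0,0.05,0, 1,0,0,0.05,0, 1,0,0,0.025,0, 1,0,0,0.025,0, 1,0,0,0,0, 1,0,0,0,0]'
```

```text
t: 9.77
tool_pos: [0.6554, -0.1934, 0.0823]
tcp_rot: [3.141, -0.0, 0.002]
force: [-0.0, 0.0, -0.6]
opening: 0.558
finger_force: 15.0
```

```bash
python3 -m handwheel '[1,0,0,0.025,0, 1,0,0,0,0, 1,0,0,0,0]'; python3 -m handwheel '[1,0,0,0.025,0, 1,0,0,0,0, 1,0,0,0,0]'
```

```text
t: 10.02
tool_pos: [0.6553, -0.1934, 0.0811]
tcp_rot: [3.142, 0.0, 0.002]
force: [0.3, 0.3, -0.1]
opening: 0.555
finger_force: 15.0
t: 10.27
tool_pos: [0.6554, -0.1934, 0.0802]
tcp_rot: [3.141, -0.0, 0.002]
force: [0.4, 0.4, 0.2]
opening: 0.554
finger_force: 15.0
```

```bash
python3 -m handwheel '[1,0,0,0.025,0, 1,0,0,0,0, 1,0,0,0,0]'; python3 -m handwheel '[1,0,0,0.025,0, 1,0,0,0,0, 1,0,0,0,0]'
```

```text
t: 10.52
tool_pos: [0.6559, -0.1935, 0.0801]
tcp_rot: [3.141, -0.001, 0.002]
force: [-1.9, -0.5, 4.3]
opening: 0.554
finger_force: 14.9
t: 10.77
tool_pos: [0.6563, -0.1937, 0.0801]
tcp_rot: [3.141, -0.003, 0.002]
force: [-1.8, -0.9, 10.9]
opening: 0.552
finger_force: 14.8
```

```bash
python3 -m handwheel '[1,0,0,-0.04,0, 1,0,0,0,0, 0.5,0,0,0,0, 0,0,0,0,0, 0,0,0,0,0, 0,0,0,0,0, 0,0,0,0,0, 0,0,0,-0.2,0, 0,0,0,-0.5,0, 0,0,0,-0.7,0, 0,0,0,-0.7,0, 0,0,0,-0.7,0, 0,0,0,-0.7,0, 0,-0.9,0,-0.3,0, 0,-0.9,0,0,0, 0,-0.9,0,0,0, 0,0,0,0,0, 0,0,0,0,0]'
python3 - <<'E'
from views import *
s=snapshot("wrist");cv2.imwrite("pics/w5.png",s["color"]);np.save("pics/w5.npy",s["pose"]);o=get_obs();print(o["tool_pos"],o["tcp_rot"])
x,y=proj(s,[.656,-.193,.05]).astype(int);y0=max(0,y-75);print(x,y,x-100,y0)
cv2.imwrite("pics/w5c.png",cv2.resize(s["color"][y0:y0+150,x-100:x+100],None,fx=4,fy=4,interpolation=2))
E
```

```text
t: 12.27
tool_pos: [0.5459, -0.1942, 0.2328]
tcp_rot: [3.14, -0.0, 0.001]
force: [0.8, 1.2, -0.0]
opening: 0.999
finger_force: 0.0
[ 0.548  -0.1936  0.2326] [ 3.1411 -0.0015  0.0025]
276 74 176 0
```

View pics/w5c.png

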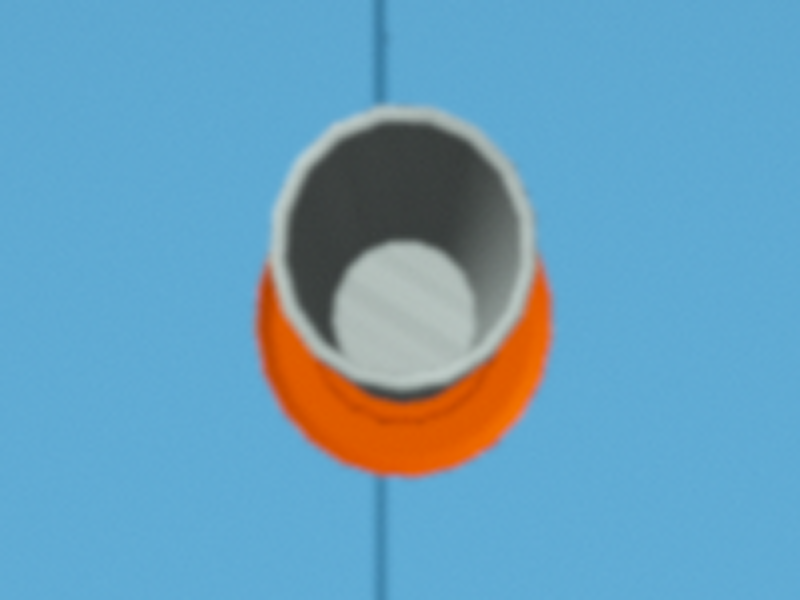

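The tumbler stands upright, with its rim at crop (404,248), inside the coaster at crop centre column 404. I'm going back to the pile.

```bash
python3 -m handwheel '[0,-0.18,-0.5,-0.1,0, 0,-0.18,-0.8,-0.1,0, 0,-0.18,-0.8,-0.1,0, 0,-0.18,-0.8,-0.1,0, 0,-0.18,-0.8,-0.1,0, 0,-0.18,-0.8,-0.1,0, 0,-0.18,-0.8,-0.1,0, 0,-0.18,-0.8,-0.1,0, 0,-0.18,-0.8,-0.1,0, 0,-0.18,-0.8,-0.1,0, 0,-0.18,-0.8,-0.1,0, 0,-0.18,-0.8,-0.1,0, 0,-0.18,-0.8,0,0, 0,-0.18,-0.8,0,0, 0,-0.18,-0.8,0,0, 0,0,-0.5,0,0, 0,0,0,0,0, 0,0,0,0,0]'
python3 - <<'E'
from views import *
w=ld("w5");print("tumbler rim",plane(w,(277,62),.109))
s=snapshot("wrist");cv2.imwrite("pics/w6.png",s["color"]);np.save("pics/w6.npy",s["pose"]);o=get_obs();print(o["t"],o["tool_pos"],o["tcp_rot"])
x,y=proj(s,[.447,.293,.08]).astype(int);y0=max(0,y-75);print(x,y,x-100,y0)
cv2.imwrite("pics/w6c.png",cv2.resize(s["color"][y0:y0+150,x-100:x+100],None,fx=4,fy=4,interpolation=2))
E
```

```text
t: 13.87
tool_pos: [0.438, 0.2962, 0.2799]
tcp_rot: [-3.14, 0.001, 0.006]
force: [0.9, -1.3, 0.5]
opening: 1.003
finger_force: 0.0
tumbler rim [[ 0.6571 -0.1938]]
13.9667 [0.4388 0.2939 0.2797] [-3.1412  0.0004  0.0021]
279 181 179 106
```

View pics/w6c.png

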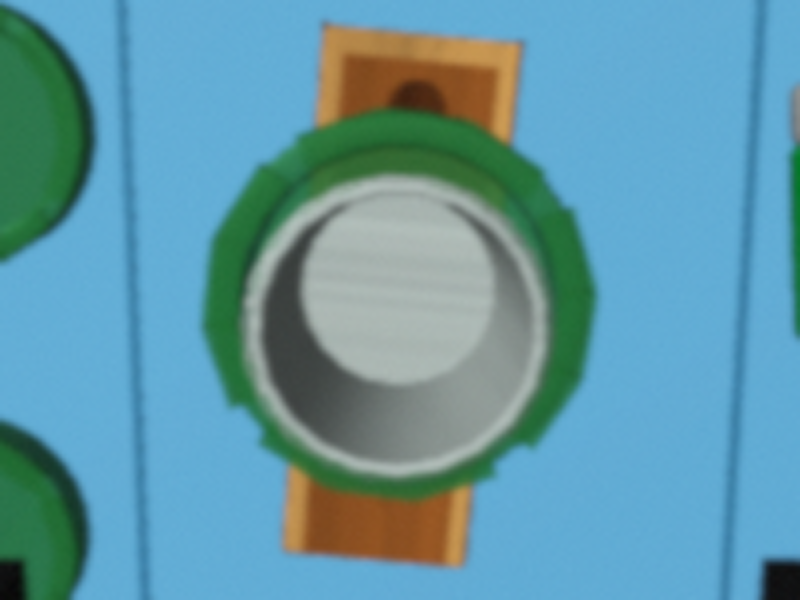

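The cup rim in the crop is at (397,325), so image (278.3,187.4), and it stands upright. The ashtray outline is centred at image (279,182), with notches at about 37°+90k, so the walls along the box axes are free of notches.

```bash
python3 - <<'E'
from views import *
w=ld("w6");c=plane(w,(278.25,187.4),.12)[0];print("cup",c,"ash",plane(w,(279,182.25),.074))
print(tri([(w,(278.25,187.4)),(ld("w2"),(265.8,179.8))])) 
b=lambda p:np.array(p)/4+[179,106]
q=plane(w,[b((323,24)),b((523,42)),b((464,566)),b((284,549))],.04);print(q,"boxc",q.mean(0),"yaw",np.degrees(np.arctan2(*((q[0]+q[1]-q[2]-q[3])[::-1]))))
o=get_obs();print(move(np.r_[c,.085]-o["tool_pos"],o["tcp_rot"][2]))
E
```

```text
cup [0.4483 0.2939] ash [[0.4457 0.293 ]]
(array([0.4457, 0.294 , 0.1066]), [0.0002881885300070239, 0.0002881885300069331])
[[0.5159 0.3137]
 [0.5115 0.2602]
 [0.3633 0.2737]
 [0.3683 0.3263]] boxc [0.4398 0.2935] yaw -5.046132039719092
[ 0.2357 -0.0106  4.8688]
```

```bash
python3 -m handwheel '[0,0.22,0,0.4,0, 0,0,0,0.7,0, 0,0,0,0.7,0, 0,0,0,0.7,0, 0,0,0,0.6,0, 0,0,0,0.5,0, 0,0,0,0.5,0, 0,0,0,0.4,0, 0,0,0,0.3,0, 0,0,0,0,0, 1,0,0,0,0, 1,0,0,0,0, 1,0,0,0,0, 1,0,0,0,0, 1,0,0,0,0, 1,0,0,0,0]' 18
python3 -m handwheel '[1,0,0,-0.1,0, 1,0,0,-0.3,0, 1,0,0,-0.4,0, 1,0,0,-0.5,0, 1,0,0,-0.5,0, 1,0,0,-0.5,0, 1,0,0,-0.5,0, 1,0,0,0,0]'
```

```text
t: 15.35
tool_pos: [0.4475, 0.2943, 0.0885]
tcp_rot: [-3.141, -0.001, 0.002]
force: [0.3, -1.9, 6.9]
opening: 0.757
finger_force: 17.7
t: 16.02
tool_pos: [0.448, 0.2956, 0.2043]
tcp_rot: [-3.139, -0.005, 0.003]
force: [1.0, 0.8, 0.1]
opening: 0.753
finger_force: 17.9
```

```bash
python3 -m handwheel '[1,-0.1,0.5,0,0, 1,-0.1,0.7,0,0, 1,-0.1,0.8,0,0, 1,-0.1,0.8,0,0, 1,-0.1,0.8,0,0, 1,0,0.8,0,0, 1,0,0,0,0, 1,0,0,0,0]'
python3 - <<'E'
from views import *
s=snapshot("wrist");cv2.imwrite("pics/w7.png",s["color"]);np.save("pics/w7.npy",s["pose"]);T=snapshot("top");S=snapshot("side")
o=get_obs();print(o["t"],o["tool_pos"],o["tcp_rot"])
x,y=proj(s,[.4415,-.002,.006]).astype(int);print(x,y)
c=big(mask(s,(0,120,90),(20,255,255),(x-75,y-75,x+75,min(y+75,420))));print(c.min(0),c.max(0))
ct=big(mask(T,(0,110,80),(20,255,255),(270,215,335,275)));cs=big(mask(S,(0,110,80),(20,255,255),(280,205,340,250)))
E=lambda c:cv2.fitEllipse(c)[0]
print(circ(s,c,.006),circ(T,ct,.006),circ(S,cs,.006),tri([(s,E(c)),(S,E(cs))]),tri([(s,E(c)),(T,E(ct)),(S,E(cs))]))
E
```

```text
t: 16.68
tool_pos: [0.4273, 0.1164, 0.1999]
tcp_rot: [3.141, -0.0, -0.001]
force: [-0.4, 1.4, -0.3]
opening: 0.753
finger_force: 17.9
16.8833 [0.4272 0.1194 0.1998] [-3.1412  0.0001  0.0046]
398 177
[347. 125.] [450. 227.]
(array([ 0.4413, -0.0018]), np.float64(0.0507400836876767)) (array([ 0.4417, -0.0154]), np.float64(0.04110737925223923)) (array([0.4453, 0.0039]), np.float64(0.0440312968087698)) (array([ 0.4435, -0.0051, -0.0057]), [0.0020902080471624086, 0.0020902080471623813]) (array([ 0.4422, -0.0163, -0.0205]), [0.0061052491686231815, 0.004049120462649721, 0.003534212046243204])
```

View pics/w7.png

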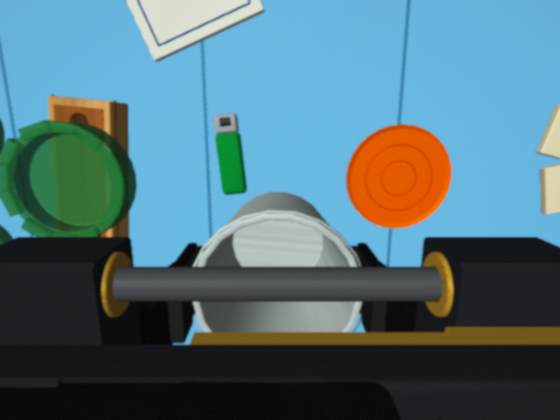

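The large coaster is at (399,176), measured at (0.4413,−0.0018). The cup is held upright at (277,280) and the empty ashtray is still on the box at (70,180).

```bash
python3 -m handwheel '[1,0.14,0.5,0,0, 1,0.2,0.8,0,0, 1,0,0.8,0,0, 1,0,0.6,0.2,0, 1,0,0.33,0.4,0, 1,0,0,0.6,0, 1,0,0,0.6,0, 1,0,0,0.6,0, 1,0,0,0.5,0, 1,0,0,0.4,0, 1,0,0,0.3,0, 1,0,0,0.1,0, 1,0,0,0,0, 1,0,0,0,0]'
python3 -m handwheel '[1,0,0,0.05,0, 1,0,0,0.05,0, 1,0,0,0,0, 1,0,0,0,0]'
```

```text
t: 18.05
tool_pos: [0.4416, -0.0024, 0.0522]
tcp_rot: [-3.141, -0.0, 0.004]
force: [-0.4, -0.1, -0.2]
opening: 0.751
finger_force: 17.9
t: 18.38
tool_pos: [0.4414, -0.0031, 0.048]
tcp_rot: [3.141, -0.0, 0.002]
force: [0.1, -0.1, -0.8]
opening: 0.758
finger_force: 17.9
```

```bash
python3 -m handwheel '[1,0,-0.02,0.05,0, 1,0,0,0,0, 1,0,0,0,0]';python3 -m handwheel '[1,0,0,0.03,0, 1,0,0,0,0, 1,0,0,0,0]'; python3 -m handwheel '[1,0,0,0.02,0, 1,0,0,0,0, 1,0,0,0,0]'
```

```text
t: 18.63
tool_pos: [0.4412, -0.0022, 0.0457]
tcp_rot: [3.142, 0.0, 0.003]
force: [0.5, 0.6, -0.4]
opening: 0.755
finger_force: 17.9
t: 18.88
tool_pos: [0.4413, -0.0023, 0.0446]
tcp_rot: [3.142, -0.0, 0.002]
force: [-0.1, -0.6, -0.1]
opening: 0.753
finger_force: 17.9
t: 19.13
tool_pos: [0.4416, -0.0025, 0.0443]
tcp_rot: [3.141, -0.0, 0.002]
force: [-3.9, -0.9, 9.4]
opening: 0.758
finger_force: 17.7
```

```bash
python3 -m handwheel '[1,0,0,-0.03,0, 0.5,0,0,0,0, 0,0,0,0,0, 0,0,0,0,0, 0,0,0,0,0, 0,0,0,-0.2,0, 0,0,0,-0.5,0, 0,0,0,-0.7,0, 0,0,0,-0.8,0, 0,0,0,-0.8,0, 0,0,0,-0.8,0, 0,0,0,-0.8,0, 0,0,0,-0.8,0, 0,0,0,-0.5,0, 0,0,0,0,0]'
python3 -m handwheel '[0,0,-0.5,0,0, 0,0,-0.8,0,0, 0,0,-0.8,0,0, 0,0,-0.8,0,0, 0,0,-0.8,0,0, 0,0,-0.8,0,0, 0,0,-0.8,0,0, 0,0,-0.7,0,0, 0,0,0,0,0.42, 0,0,0,0,0.42, 0,0,0,0,0, 0,0,0,0,0]'
python3 - <<'E'
from views import *
s=snapshot("wrist");cv2.imwrite("pics/w8.png",s["color"]);np.save("pics/w8.npy",s["pose"]);T=snapshot("top")
cv2.imwrite("pics/t8.png",T["color"])
o=get_obs();print(o["t"],o["tool_pos"],o["tcp_rot"],o["qpos"][6])
x,y=proj(s,[.4457,.293,.074]).astype(int);print(x,y)
x0,y0=x-75,max(0,y-75);c=big(mask(s,(55,110,0),(95,255,220),(x0,y0,x+75,y+75)));print(cv2.minEnclosingCircle(c),c.min(0),c.max(0))
e=cv2.minEnclosingCircle(c)[0];print(circ(s,c,.074),plane(s,e,.074),tri([(s,e),(ld("w2"),(267.2,175.4))]))
a=cv2.resize(s["color"][y-75:y+75,x-100:x+100],(560,420),interpolation=2)
x,y=proj(s,[.4415,-.002,.05]).astype(int);print("cup px",x,y)
b=s["color"];cv2.imwrite("pics/w8v.png",b)
E
```

```text
t: 20.38
tool_pos: [0.4429, -0.0019, 0.2859]
tcp_rot: [3.141, -0.007, 0.003]
force: [0.6, -0.5, 0.1]
opening: 0.999
finger_force: 0.0
t: 21.38
tool_pos: [0.4405, 0.2376, 0.2808]
tcp_rot: [3.141, 0.0, -0.084]
force: [-0.5, -0.9, -0.1]
opening: 0.997
finger_force: 0.0
21.5333 [0.4407 0.2374 0.2809] [ 3.1413 -0.0001 -0.085 ] -2.294193895685476
222 188
((222.5, 188.0), 49.8122444152832) [174. 141.] [271. 234.]
(array([0.4454, 0.2934]), np.float64(0.04967889923798819)) [[0.4464 0.2934]] (array([0.4458, 0.2936, 0.0725]), [0.0003569866440899485, 0.0003569866440899851])
cup px 497 165
```

View pics/w8v.png

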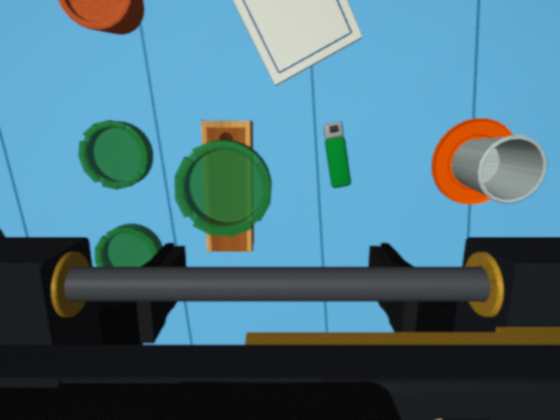

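The cup stands on the large coaster, rim at (507,170). The ashtray on the box is centred at (222,188), and its −y wall near (270,188) is free. I'm descending on that wall.

```bash
python3 -m handwheel '[0.35,0,-0.27,0.4,0, 0.35,0,0,0.7,0, 0.35,0,0,0.8,0, 0.35,0,0,0.8,0, 0.35,0,0,0.7,0, 0.35,0,0,0.6,0, 0.35,0,0,0.5,0, 0.35,0,0,0.4,0, 0.35,0,0,0.2,0, 0.35,0,0,0,0, 0.35,0,0,0,0]' 35
python3 - <<'E'
from views import *
w=ld("w8");print("cup rim",plane(w,(507,170),.076))
print(get_obs()["tool_pos"],get_obs()["tcp_rot"])
E
```

```text
t: 22.45
tool_pos: [0.4418, 0.2485, 0.0774]
tcp_rot: [-3.141, -0.0, -0.085]
force: [0.5, -0.1, 0.7]
opening: 0.649
finger_force: 0.0
cup rim [[0.4407 0.0035]]
[0.4422 0.2488 0.0779] [-3.141  -0.0011 -0.0854]
```

```bash
python3 -m handwheel '[0.35,0,0,0.2,0, 0.35,0,0,0.2,0, 0.35,0,0,0.15,0, 0.35,0,0,0.05,0, 0.35,0,0,0,0, 0.35,0,0,0,0]'; python3 -m handwheel '[1,0,0,0,0, 1,0,0,0,0, 1,0,0,0,0, 1,0,0,0,0, 1,0,0,0,0, 1,0,0,0,0, 1,0,0,0,0]' 35
```

```text
t: 23.0
tool_pos: [0.4415, 0.2486, 0.0528]
tcp_rot: [3.142, 0.0, -0.085]
force: [-0.1, -0.4, 0.3]
opening: 0.65
finger_force: 0.0
t: 23.58
tool_pos: [0.4416, 0.2485, 0.053]
tcp_rot: [3.142, -0.0, -0.086]
force: [-0.0, -0.2, 0.6]
opening: 0.209
finger_force: 0.0
```

```bash
python3 -m handwheel '[1,0,0,0,0, 1,0,0,0,0, 1,0,0,0,0, 1,0,0,0,0, 1,0,0,0,0]' 45; python3 -m handwheel '[1,0,0,-0.05,0, 1,0,0,-0.05,0, 1,0,0,-0.1,0, 1,0,0,-0.1,0, 1,0,0,-0.2,0, 1,0,0,-0.3,0, 1,0,0,0,0, 1,0,0,0,0]'
python3 - <<'E'
from views import *
s=snapshot("side")
cv2.imwrite("pics/s9.png",cv2.resize(s["color"][220:380,200:400],(800,640),interpolation=2)[:600])
E
```

```text
t: 24.0
tool_pos: [0.4422, 0.2488, 0.0533]
tcp_rot: [-3.141, -0.001, -0.086]
force: [2.6, -0.3, 3.6]
opening: 0.108
finger_force: 43.7
t: 24.67
tool_pos: [0.4422, 0.2487, 0.0859]
tcp_rot: [-3.141, -0.002, -0.086]
force: [-0.5, -0.4, -3.8]
opening: 0.104
finger_force: 44.2
```

View pics/s9.png

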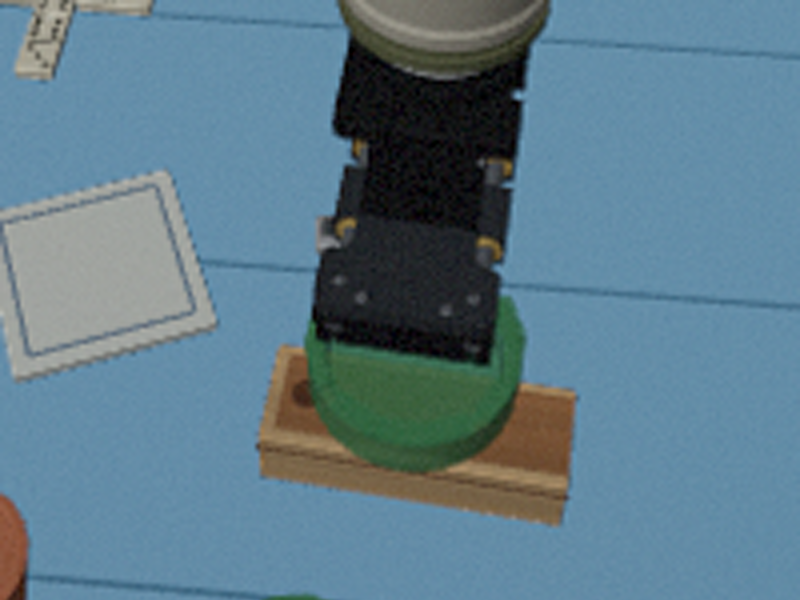

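The ashtray is lifted level off the box, at crop (415,390), and the box stayed in place. I'm refining the tile position and going there.

```bash
python3 -m handwheel '[1,0,0,-0.3,0, 1,0,0,-0.4,0, 1,0,0,-0.4,0, 1,0,0,-0.4,0, 1,0,0,-0.2,0, 1,0,0,0,0]'
python3 - <<'E'
from views import *
w=ld("w1");c=big(mask(w,(0,0,120),(180,60,255),(255,10,375,140),9));print(rect(w,c,.008))
T=snapshot("top");ct=big(mask(T,(0,0,140),(180,60,255),(198,147,258,207)));print(rect(T,ct,.008),tri([(w,cv2.minAreaRect(c)[0]),(T,cv2.minAreaRect(ct)[0])]))
o=get_obs();d=np.r_[.6207-.0037,.1998-.045,.155]-o["tool_pos"];print(o["tool_pos"],o["tcp_rot"],d,move(d,o["tcp_rot"][2]))
E
```

```text
t: 25.27
tool_pos: [0.4424, 0.2491, 0.1549]
tcp_rot: [-3.14, -0.003, -0.085]
force: [1.2, 0.6, -3.2]
opening: 0.103
finger_force: 44.3
(array([0.6205, 0.2019]), (109.8254165649414, 109.73880767822266), 22.843414306640625)
(array([0.62  , 0.1988]), (111.73953247070312, 111.30531311035156), 23.00334930419922) (array([ 0.6233,  0.2   , -0.005 ]), [0.0013735761102334606, 0.0013735761102335682])
[0.4415 0.2483 0.1526] [ 3.1412 -0.0001 -0.0856] [ 0.1755 -0.0935  0.0024] [ 4.571   1.9529 -0.059 ]
```

```bash
python3 -m handwheel '[1,0.2,0.08,0,0, 1,0.4,0.17,0,0, 1,0.5,0.21,0,0, 1,0.5,0.21,0,0, 1,0.5,0.21,0,0, 1,0.5,0.21,0,0, 1,0.5,0.21,0,0, 1,0.5,0.21,0,0, 1,0.5,0.21,0,0, 1,0.3,0.13,0,0, 1,0.17,0.08,0,0, 1,0,0,0,0, 1,0,0,0,0]'
python3 -m handwheel '[1,0,0,0.3,0, 1,0,0,0.5,0, 1,0,0,0.5,0, 1,0,0,0.5,0, 1,0,0,0.4,0, 1,0,0,0.3,0, 1,0,0,0.3,0, 1,0,0,0.2,0, 1,0,0,0.1,0, 1,0,0,0,0, 1,0,0,0,0]'
python3 - <<'E'
from views import *
o=get_obs();print(o["tool_pos"],o["tcp_rot"])
E
```

```text
t: 26.45
tool_pos: [0.617, 0.1557, 0.152]
tcp_rot: [3.141, 0.002, -0.086]
force: [-0.6, 0.4, -2.3]
opening: 0.105
finger_force: 44.3
t: 27.37
tool_pos: [0.6174, 0.1562, 0.0294]
tcp_rot: [-3.141, -0.001, -0.085]
force: [-0.0, -0.2, -2.7]
opening: 0.105
finger_force: 44.3
[0.6176 0.1562 0.0297] [-3.1412 -0.0012 -0.0854]
```

```bash
python3 -m handwheel '[1,0,0,0.05,0, 1,0,0,0.05,0, 1,0,0,0.05,0, 1,0,0,0,0, 1,0,0,0,0]'; python3 -m handwheel '[1,0,0,0.02,0, 1,0,0,0,0, 1,0,0,0,0]';python3 -m handwheel '[1,0,0,0.02,0, 1,0,0,0,0, 1,0,0,0,0]'
```

```text
t: 27.83
tool_pos: [0.6176, 0.1558, 0.0234]
tcp_rot: [-3.142, -0.001, -0.086]
force: [0.2, -1.6, 1.7]
opening: 0.104
finger_force: 44.2
t: 28.08
tool_pos: [0.6176, 0.1556, 0.0225]
tcp_rot: [3.141, -0.001, -0.086]
force: [0.7, -2.9, 3.6]
opening: 0.104
finger_force: 44.3
t: 28.33
tool_pos: [0.6175, 0.1556, 0.0216]
tcp_rot: [3.141, -0.001, -0.086]
force: [0.2, -4.6, 4.8]
opening: 0.106
finger_force: 44.3
```

```bash
python3 -m handwheel '[1,0,0,0.02,0, 1,0,0,0,0, 1,0,0,0,0]';python3 -m handwheel '[1,0,0,0.02,0, 1,0,0,0,0, 1,0,0,0,0]'
```

```text
t: 28.58
tool_pos: [0.6176, 0.1556, 0.021]
tcp_rot: [3.141, -0.001, -0.086]
force: [-0.3, -5.6, 7.1]
opening: 0.108
finger_force: 44.4
t: 28.83
tool_pos: [0.6176, 0.1557, 0.021]
tcp_rot: [3.141, -0.001, -0.086]
force: [-2.7, -6.1, 14.7]
opening: 0.108
finger_force: 44.6
```

```bash
python3 -m handwheel '[1,0,0,-0.02,0, 1,0,0,0,0, 0.85,0,0,0,0, 0.8,0,0,0,0, 0.7,0,0,0,0, 0.6,0,0,0,0, 0.5,0,0,0,0, 0.5,0,0,0,0, 0.5,0,0,0,0]' 10
python3 -m handwheel '[0.5,0,0,-0.1,0, 0.5,0,0,-0.3,0, 0.5,0,0,-0.5,0, 0.5,0,0,-0.7,0, 0.5,0,0,-0.8,0, 0,0,0,-0.8,0, 0,0,0,-0.8,0, 0,0,0,-0.8,0, 0,-0.8,0,-0.7,0, 0,-0.8,0,0,0, 0,-0.8,0,0,0, 0,-0.8,0,0,0, 0,0,0,0,0, 0,0,0,0,0]'
python3 - <<'E'
from views import *
s=snapshot("wrist");cv2.imwrite("pics/w10.png",s["color"]);np.save("pics/w10.npy",s["pose"]);o=get_obs();print(o["tool_pos"],o["tcp_rot"])
E
```

```text
t: 29.58
tool_pos: [0.617, 0.1561, 0.0204]
tcp_rot: [-3.142, 0.0, -0.085]
force: [0.3, 0.9, 0.5]
opening: 0.462
finger_force: 0.0
t: 30.75
tool_pos: [0.4892, 0.1672, 0.2415]
tcp_rot: [3.14, -0.003, -0.084]
force: [-0.3, 0.7, -0.1]
opening: 0.988
finger_force: 0.0
[0.4909 0.1666 0.2409] [ 3.1414 -0.0017 -0.086 ]
```

View pics/w10.png

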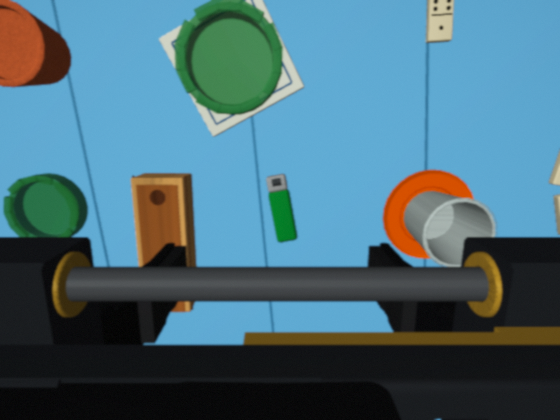

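The ashtray sits on the tile at (229,55). The box is clear at (163,240), and the cup is on the large coaster at (458,230). Next I measure these, the tray and the box.

```bash
python3 - <<'E'
from views import *
w=ld("w10");c=big(mask(w,(55,110,0),(95,255,220),(165,0,295,125)));print("ash",circ(w,c,.042),plane(w,cv2.minEnclosingCircle(c)[0],.042))
b=big(mask(w,(5,90,60),(22,255,255),(125,165,200,240),5));P=plane(w,b,.04);print("box part",P.min(0),P.max(0))
T=snapshot("top");S=snapshot("side")
ct=big(mask(T,(0,110,80),(20,255,255),(270,215,335,275)));print("large top(occl)",circ(T,ct,.006))
for s,bx,n in ((T,(385,200,450,300),"top"),(S,(275,135,360,172),"side")):
    hsv=cv2.cvtColor(s["color"],cv2.COLOR_BGR2HSV);x0,y0,x1,y1=bx
    m=np.zeros(hsv.shape[:2],np.uint8);m[y0:y1,x0:x1]=cv2.inRange(hsv,(0,0,0),(180,255,118))[y0:y1,x0:x1]
    f=mask(s,(55,60,20),(95,255,110),bx)
    for q,z in ((m,.014),(f,.004),(f,.014)): cc=big(q);print(n,z,rect(s,cc,z),cv2.minAreaRect(cc)[0])
E
```

```text
ash (array([0.619 , 0.2012]), np.float64(0.04905110539376571)) [[0.6216 0.201 ]]
box part [0.4465 0.2536] [0.5185 0.3177]
large top(occl) (array([ 0.4406, -0.0051]), np.float64(0.04811783692675353))
top 0.014 (array([ 0.4312, -0.3105]), (182.32464599609375, 90.7203369140625), 3.9332871437072754) (415.8375244140625, 251.28382873535156)
top 0.004 (array([ 0.4318, -0.3144]), (167.07493591308594, 69.90975952148438), 3.86106276512146) (416.05194091796875, 250.9282989501953)
top 0.014 (array([ 0.4317, -0.3112]), (165.67820739746094, 69.3253402709961), 3.861055612564087) (416.05194091796875, 250.9282989501953)
side 0.014 (array([ 0.4482, -0.3072]), (218.8997344970703, 184.54000854492188), 5.089621543884277) (311.0, 153.0)
side 0.004 (array([ 0.4041, -0.3208]), (115.6911849975586, 60.200279235839844), 1.4194915294647217) (325.15582275390625, 152.94830322265625)
side 0.014 (array([ 0.4047, -0.3069]), (114.12747955322266, 59.386600494384766), 1.419472098350525) (325.15582275390625, 152.94830322265625)
```

```bash
python3 -m handwheel '[0,-0.3,-0.6,0,0, 0,-0.3,-0.6,0,0, 0,-0.4,-0.7,0,0, 0,-0.34,-0.7,0.3,0, 0,-0.2,-0.45,0.5,0, 0,0,0,0.6,0, 0,0,0,0.7,0, 0,0,0,0.7,0, 0,0,0,0.7,0, 0,0,0,0,0, 0,0,0,0,0]'
python3 - <<'E'
from views import *
s=snapshot("wrist");cv2.imwrite("pics/w11.png",s["color"]);np.save("pics/w11.npy",s["pose"]);o=get_obs();print(o["tool_pos"],o["tcp_rot"])
b=big(mask(s,(5,90,60),(22,255,255),(200,90,360,240),5));P=plane(s,b,.04);print(b.min(0),b.max(0));
r=b[:,1];
for y in (180,200,215,230):
    q=b[np.abs(r-y)<2];
    if len(q): X=plane(s,[[q[:,0].min(),y],[q[:,0].max()+1,y]],.04);print(y,X)
E
```

```text
t: 31.92
tool_pos: [0.4388, 0.2936, 0.0993]
tcp_rot: [3.141, 0.003, -0.085]
force: [0.5, 0.1, 1.0]
opening: 1.003
finger_force: 0.0
[0.4401 0.2945 0.1016] [-3.1402 -0.0011 -0.0855]
[235. 108.] [322. 239.]
180 [[0.4733 0.317 ]
 [0.4688 0.2645]]
200 [[0.4606 0.3178]
 [0.4562 0.2658]]
215 [[0.451  0.3189]
 [0.4465 0.267 ]]
230 [[0.4411 0.32  ]
 [0.4366 0.2676]]
```

```bash
python3 -m handwheel '[0,0,0,0.4,0, 0,0,0,0.5,0, 0,0,0,0.5,0, 0,0,0,0.4,0, 0,0,0,0.2,0, 0,0,0,0.1,0, 0,0,0,0,0, 1,0,0,0,0, 1,0,0,0,0, 1,0,0,0,0, 1,0,0,0,0, 1,0,0,0,0, 1,0,0,0,0, 1,0,0,0,0, 1,0,0,0,0, 1,0,0,0,0]' 35
python3 -m handwheel '[1,0,0,-0.05,0, 1,0,0,-0.2,0, 1,0,0,-0.4,0, 1,0,0,-0.5,0, 1,0,0,-0.6,0, 1,0,0,-0.7,0, 1,0,0,-0.7,0, 1,0,0,-0.7,0, 1,0,0,-0.6,0, 1,0,0,0,0, 1,0,0,0,0]'
```

```text
t: 33.35
tool_pos: [0.4394, 0.2937, 0.0161]
tcp_rot: [3.142, -0.0, -0.086]
force: [-1.0, -0.4, 3.7]
opening: 0.623
finger_force: 35.0
t: 34.27
tool_pos: [0.4395, 0.2939, 0.1949]
tcp_rot: [-3.141, -0.002, -0.085]
force: [-0.5, 0.5, -4.4]
opening: 0.62
finger_force: 35.0
```

```bash
python3 -m handwheel '[1,0,0,0,-0.5, 1,0,0,0,-0.5, 1,0,0,0,-0.47, 1,-0.05,0.3,0,0, 1,-0.05,0.6,0,0, 1,-0.05,0.8,0,0, 1,-0.05,0.8,0,0, 1,-0.05,0.8,0,0, 1,-0.05,0.8,0,0, 1,-0.05,0.8,0,0, 1,-0.05,0.8,0,0, 1,-0.05,0.8,0,0, 1,-0.05,0.8,0,0, 1,-0.05,0.8,0,0, 1,-0.05,0.8,0,0, 1,-0.05,0.8,0,0, 1,-0.05,0.8,0,0, 1,-0.05,0.6,0,0, 1,0,0,0,0]'
python3 -m handwheel '[1,0,0,0,0, 1,0,0,0,0]'
python3 - <<'E'
from views import *
s=snapshot("wrist");cv2.imwrite("pics/w12.png",s["color"]);np.save("pics/w12.npy",s["pose"]);o=get_obs();print(o["tool_pos"],o["tcp_rot"])
print([proj(s,[x,y,.014]) for x in (.34,.523) for y in (-.355,-.267)])
hsv=cv2.cvtColor(s["color"],cv2.COLOR_BGR2HSV)
for r in (100,140,180,220): print(r,[tuple(int(v) for v in hsv[r,c]) for c in range(340,560,20)])
E
```

```text
t: 35.85
tool_pos: [0.4377, -0.1565, 0.1919]
tcp_rot: [3.141, 0.004, 0.062]
force: [-0.4, -0.6, -3.8]
opening: 0.62
finger_force: 35.0
t: 36.02
tool_pos: [0.4391, -0.1504, 0.1927]
tcp_rot: [-3.14, 0.002, 0.069]
force: [0.2, 1.2, -3.5]
opening: 0.616
finger_force: 35.0
[ 0.4395 -0.1501  0.1933] [-3.141   0.0011  0.0702]
[array([468.4663, 301.869 ]), array([383.8262, 296.4013]), array([508.106 , 119.1468]), array([412.2367, 112.184 ])]
100 [(20, 133, 239), (97, 123, 243), (97, 122, 243), (97, 123, 243), (97, 124, 243), (97, 122, 243), (97, 123, 243), (98, 123, 243), (98, 124, 242), (98, 124, 242), (98, 125, 241)]
140 [(20, 135, 240), (97, 122, 244), (97, 121, 244), (10, 170, 72), (71, 142, 79), (72, 143, 80), (71, 143, 80), (71, 145, 79), (97, 123, 242), (98, 123, 243), (97, 123, 242)]
180 [(20, 133, 242), (97, 122, 244), (97, 122, 244), (11, 183, 99), (72, 145, 79), (71, 143, 80), (72, 149, 77), (21, 125, 61), (97, 122, 243), (97, 124, 243), (98, 124, 242)]
220 [(20, 135, 240), (97, 121, 244), (97, 121, 244), (16, 158, 79), (71, 145, 79), (72, 144, 78), (72, 142, 79), (11, 185, 95), (98, 128, 239), (97, 124, 243), (97, 123, 242)]
```

```bash
python3 - <<'E'
from views import *
s=ld("w12");f=mask(s,(55,90,20),(90,255,130),(380,90,540,238),3);d=mask(s,(0,0,0),(180,255,150),(370,90,540,238),3)
L=[];R=[];O=[]
for r in range(135,232,4):
    c=np.where(f[r])[0];k=np.where(d[r])[0]
    L.append(plane(s,[c.min()-.5,r],.014)[0]);R.append(plane(s,[c.max()+.5,r],.004)[0]);O.append(plane(s,[k.max()+.5,r],.014)[0])
fit=lambda P:np.polyfit(np.array(P)[:,0],np.array(P)[:,1],1)
for n,P in (("innerL",L),("innerR",R),("outerR",O)):
    p=fit(P);print(n,"slope deg",np.degrees(np.arctan(p[0])),"y at .4313",np.polyval(p,.4313))
cols=range(420,480,6)
for n,m,z in (("felt top z.004",f,.004),("outer top z.014",d,.014)):
    P=np.array([plane(s,[c,np.where(m[:,c])[0].min()-.5],z)[0] for c in cols]);p=np.polyfit(P[:,1],P[:,0],1);print(n,"x at y-.311",np.polyval(p,-.311),np.degrees(np.arctan(-p[0])))
E
```

```text
innerL slope deg 4.0721536061320815 y at .4313 -0.27220142168404415
innerR slope deg 3.8045022066711605 y at .4313 -0.3477093272993253
outerR slope deg 3.8451843948693436 y at .4313 -0.35299353871132705
felt top z.004 x at y-.311 0.5169897003864362 3.981267784558454
outer top z.014 x at y-.311 0.5231517956818382 3.979870441353282
```

```bash
python3 -m handwheel '[1,-0.07,0.4,0,0, 1,-0.07,0.7,0,0, 1,-0.07,0.7,0,0, 1,-0.07,0.7,0,0, 1,-0.07,0.7,0,0, 1,-0.07,0.5,0,0, 1,-0.07,0.27,0,0, 1,0,0,0.3,0, 1,0,0,0.6,0, 1,0,0,0.7,0, 1,0,0,0.7,0, 1,0,0,0.6,0, 1,0,0,0.5,0, 1,0,0,0.4,0, 1,0,0,0.2,0, 1,0,0,0.1,0, 1,0,0,0,0, 1,0,0,0,0]'
```

```text
t: 37.67
tool_pos: [0.4317, -0.3108, 0.0307]
tcp_rot: [3.141, -0.001, 0.069]
force: [0.6, -0.1, -3.1]
opening: 0.62
finger_force: 35.0
```

```bash
python3 -m handwheel '[1,0,0,0.08,0, 1,0,0,0.08,0, 1,0,0,0.04,0, 1,0,0,0,0, 1,0,0,0,0]'; python3 -m handwheel '[1,0,0,0.03,0, 1,0,0,0,0, 1,0,0,0,0]';python3 -m handwheel '[1,0,0,0.03,0, 1,0,0,0,0, 1,0,0,0,0]'
```

```text
t: 38.08
tool_pos: [0.431, -0.3111, 0.022]
tcp_rot: [3.142, -0.0, 0.068]
force: [-0.8, -1.2, -3.6]
opening: 0.618
finger_force: 35.0
t: 38.33
tool_pos: [0.431, -0.3111, 0.0208]
tcp_rot: [3.142, -0.0, 0.068]
force: [-0.3, -0.7, -3.4]
opening: 0.618
finger_force: 35.0
t: 38.58
tool_pos: [0.4312, -0.3113, 0.0201]
tcp_rot: [3.141, -0.0, 0.068]
force: [-2.9, 2.5, 4.5]
opening: 0.617
finger_force: 35.0
```

```bash
python3 -m handwheel '[1,0,0,0.01,0, 1,0,0,0,0, 0.6,0,0,0,0, 0.3,0,0,0,0, 0.1,0,0,0,0, 0.1,0,0,0,0, 0.1,0,0,0,0, 0.1,0,0,-0.2,0, 0,0,0,-0.5,0, 0,0,0,-0.8,0, 0,0,0,-0.8,0, 0,0,0,-0.8,0, 0,0,0,-0.8,0, 0,0,0,-0.8,0, 0,0,0,-0.8,0, 0,0,0,-0.7,0, 0,0,0,0,0]'
python3 -m handwheel '[0,0.04,-0.5,0,0, 0,0.04,-0.8,0,0, 0,0.04,-0.8,0,0, 0,0.04,-0.8,0,0, 0,0.04,-0.8,0,0, 0,0.04,-0.8,0,0, 0,0.04,-0.8,0,0, 0,0.04,-0.8,0,0, 0,0.04,-0.8,0,0, 0,0.04,-0.4,0,0, 0,0,0,0,0, 0,0,0,0,0]'
python3 - <<'E'
from views import *
s=snapshot("wrist");cv2.imwrite("pics/w13.png",s["color"]);np.save("pics/w13.npy",s["pose"]);o=get_obs();print(o["tool_pos"],o["tcp_rot"])
p=proj(s,[.4413,-.002,.006]);x,y=p.astype(int);print(p,proj(s,[.4413,-.002,.076]))
a=s["color"][y-75:y+75,x-100:x+100];T=snapshot("top")["color"]
v=np.hstack([cv2.resize(a,(400,300),interpolation=2),cv2.resize(T[200:300,360:493],(400,300),interpolation=2)])
v=np.vstack([v,cv2.resize(T[120:270,160:460],(600,300),interpolation=2)[:, :600] if 0 else cv2.resize(T[130:270,180:460],(800,300),interpolation=2)])
cv2.imwrite("pics/fin.png",v)
E
```

```text
t: 40.0
tool_pos: [0.4329, -0.3122, 0.274]
tcp_rot: [3.136, -0.007, 0.069]
force: [0.6, -0.6, 0.0]
opening: 1.001
finger_force: 0.0
t: 41.0
tool_pos: [0.427, -0.0182, 0.2675]
tcp_rot: [3.141, -0.001, 0.07]
force: [0.1, -1.0, 0.0]
opening: 0.996
finger_force: 0.0
[ 0.4269 -0.0197  0.2673] [ 3.1412 -0.0001  0.0673]
[263.0417 167.9136] [260.4057 176.3296]
```

View pics/fin.png

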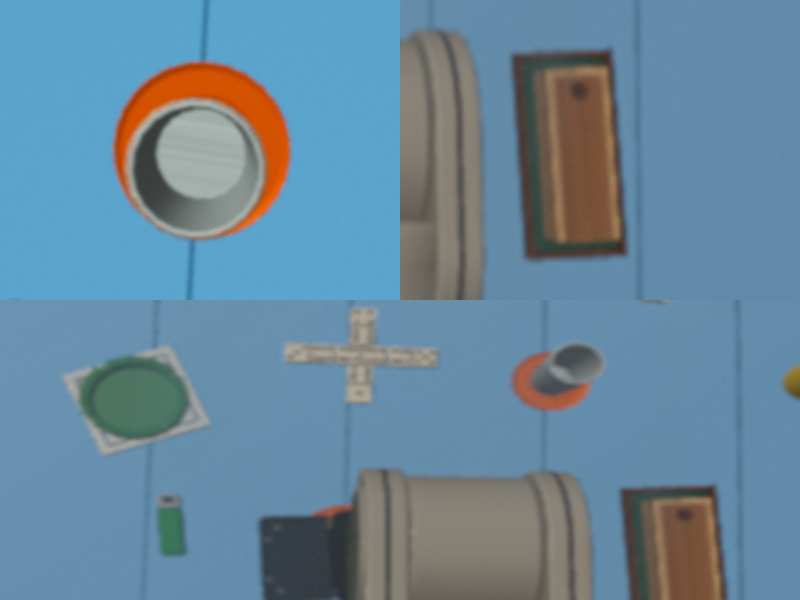

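Final view: the cup rim at (195,167) in the crop matches its expected centre to under a pixel. The box lies flat inside the tray, the ashtray sits on the tile, and the tumbler stands upright on the small coaster. The cross is untouched.

```bash
python3 -c "
from station import *
print(hand_in())"
```

```text
the job is handed in; nothing more can be done
None
```

I took the pile apart in the order asked, set all four things upright on their places, left the cross untouched, and handed the job in at about 41 s.

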